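# Chock the row of parts canisters

### The arm

A 6-joint arm with a two-finger parallel gripper is mounted at the origin on the work surface. World frame = base frame: x ahead of the robot, y to its left, z up, the work surface at z = 0. Lengths are in m, angles in rad, forces in N, time in s.
With the tool pointing down it reaches from about 0.4 to 0.825 m from the base axis. Payload 7 kg.
Tool frame: the origin (TCP) lies at the centre of the arm's flange, where the gripper is bolted on; the fingertips stand 173 mm ahead of it and the grasp point (between the pads) lies 155 mm ahead of it; z points along the fingers, y is the direction in which the jaws open and shut (so a half turn about z gives the same grasp; the last joint's range is limited). The gripper opens to 85 mm and grips with 20 to 120 N. Pads are 22 mm wide; open, the fingers measure 114 mm over their backs; the gripper's body (76 mm by 85 mm) begins 54 mm behind the grasp point. The pads swing forward as they close: fully open they stand 13 mm farther back than shut.
Start: joints at [1.421, 0.359, 0.012, 0, -1.224, -0.288], TCP at [0.286, 0.611, 0.405] pointing down, gripper open.
Joint ranges: [-3.07, 3.07], [-1.43, 2.12], [-1.02, 1.25], [-3.03, 1.67], [-3.05, -0], [-3.03, 3.03]. Speed limits (rad/s): [2.39, 2.39, 3.01, 3.14, 3.14, 3.14].

### API

Orientations are given as a 3x3 rotation matrix whose columns are the frame's x, y, z axes.
In Python, from plant import * gives the robot as it stands.
- The arm moves only by the shell command python3 -m crank 'ROWS' [FORCE]. ROWS is JSON, a list of rows, each a list of 3 entries, a list of its own where there are three numbers: the shift along the tool's x, y, z in cm, then the turn, a rotation vector about the tool's x, y, z in degrees, then the closure, from -1 (fully open) to 1 (shut), so that 0 is half open. A call has 1 to 10 rows; each row shifts and turns the commanded pose from where the row before left it, along the tool's axes as they then stand; what a row does not reach is not made up. A row lasts 1/12 s, in which the tool goes at most 41.7 mm and 7.16 degrees, less where a joint would pass 70% of its speed; a pose out of reach is approached as far as the arm can. A call is refused whole if a number of a shift passes 4.17 or a number of a turn 7.16, either way. A call with a gripper value outside its range is refused whole. The fingers move at their own pace and stop on an object; FORCE is the grip in N (left out, the last holds). Time passes only in rows, so rows that do not move let the fingers close. It gives the time, the measured TCP pose, the force and the opening at its end, in the units of the state.
- get_state(): the state, without advancing time (a new reading comes with each control period).
- snapshot(name): name is "side" or "top" or "wrist"; returns a dict with "frame" (420x560x3 uint8, red, green, blue), "mtx" (3x3 intrinsics, pixels), "rvec" (rotation vector, rad) and "tvec" (3), from world to camera coordinates, as OpenCV has them. Camera axes: x right, y down, z forward; pixel columns grow to the right and rows downward; lengths in m; the calibration is good to about 2 mm. A picture is of the moment at which its call begins. There is no depth.
- finish_job(): hands the job in, once; it reports no verdict.
The state is a dict: "clock": time; "joint_positions": joint angles; "qvel": joint speeds; "effort": joint torques, N m; "position": TCP position; "tcp_rot": TCP orientation; "force": force on the tool from outside, world axes, zero at the start; "ft_torque": the same for the moment, N m; "grip_width": finger opening in m.
Only numpy, scipy, OpenCV 4.12 (cv2) and the standard library are available. Lean on these libraries where they do the work, as an engineer would, in place of code of your own. Each camera call takes 0.05 s, during which the arm holds its last target.

### The job

Pull open the drawer of the low unit by its handle and take out the triangular wooden chock. Lay it across the board, square behind the three canisters lying there on their sides, and have the row packed closely together against the board's end stop with the chock pushed up snug against the last canister, so that none can roll; then let go. The canisters must stay lying on the board; leave the rectangular block in the drawer and the other things on the bench where they are.

Things in the scene. Friction and masses are not known exactly. Their poses are not given: they have to be found in the camera images.
- stop (a point): Plywood board, 120 x 310, 10 thick, fixed to the bench; across one end a wooden stop strip 120 long, 15 thick, 24 above the board. The point: on the board's upper face (10 above the bench), mid-length at the foot of the strip's inner face. y runs along the board away from the strip, the way canisters roll (open end at y = 295); x along the strip; z up.
- canister0_center (a point): One of three equal round canisters (grey body, white lid), 40 diameter, 64 long, about 120 g, lying on its side on the board roughly parallel to the stop strip, free to roll; the point is its centre, 20 above the board; x = the canister's axis. At the start gaps of 5 to 55 separate them. The nearest to the strip at the start.
- canister1_center (a point): One of three equal round canisters (grey body, white lid), 40 diameter, 64 long, about 120 g, lying on its side on the board roughly parallel to the stop strip, free to roll; the point is its centre, 20 above the board; x = the canister's axis. At the start gaps of 5 to 55 separate them. The middle one.
- canister2_center (a point): One of three equal round canisters (grey body, white lid), 40 diameter, 64 long, about 120 g, lying on its side on the board roughly parallel to the stop strip, free to roll; the point is its centre, 20 above the board; x = the canister's axis. At the start gaps of 5 to 55 separate them. The farthest from the strip.
- chock_center (a point): The chock: solid wooden triangular prism, 56 long, 60 g, lying in the drawer roughly parallel to its front. Section: equal 50 sides, corners cut back 4: 40 high, foot 42 wide, alike on all 3 faces. Point: its centre, 14.4 above its foot; x = long axis. Its flat ends, 56 apart, are easy to grip. Snug against a canister, its centre is 36.5 from the canister's.
- unit_drawer0_handle (a point): Middle of the drawer's bar handle: a round steel bar, 11 diameter and 120 long, parallel to the drawer's front and standing 35 out from it (axis to face), about 44 above the bench. The unit is plywood, 240 deep, 320 wide, 80 high, fixed, with one drawer across its front. x points into the unit (pull along -x); y along the bar; z up.
- unit_drawer0 (a joint): How far the drawer is out, in m: 0 shut, 0.165 fully out; about 1 N of friction, slight damping, no catch, stays where left. Its floor is 22 above the bench, walls rise to 58; front 15 thick; inside 195 deep, 278 wide. Chock and block lie within 100 of the front's inner face: a pull of 0.12 to 0.14 uncovers them.
- block_center (a point): A plain rectangular block of the same wood, 56 x 36 x 30 high, lying in the drawer beside the chock (either may be on the left); the point is its centre, 15 above its foot; not needed, stays in the drawer.
- spare: a fourth canister of the same kind, standing upright on its end: 40 diameter, 64 tall; bystander, origin under its centre
- jar: small jar, 48 diameter, 60 tall; bystander, origin under its centre
- spanner: spanner lying on the bench; bystander
- mug: mug, 80 diameter, 90 tall; bystander, origin under its centre
- tape: cardboard ring (empty tape core), 70 outer diameter, 18 tall, lying on top of the drawer unit; bystander, origin under its centre
Not all that is in view belongs to the job. What is shaped like the part that bears canister1_center but blue, purple or red is not meant.

How it is judged:
By the outcome, as a careful person would: the job done as asked, in the order asked, and still so for the second after the job is handed in, with the robot touching nothing.
It also fails if it takes over 67 s, if anything falls off the work surface, if the arm or the gripper's body presses on something with over 40 N, if the wrist force passes 120 N, or if a joint passes its speed limit or range.

## Working session

There is one attempt and no reset: what is moved stays moved. The work goes in short steps, Python scripts to look and compute and a shell command to move; the robot and the scene stay as the last step left them, time stands still between calls to the robot, and variables do not carry over. Pictures are saved under pics/ and viewed, and the job is handed in when it is done.

```bash
ls; mkdir -p pics; python3 - <<'E'
from plant import *
import cv2
s=get_state(); print(s)
for n in ("side","top","wrist"):
    d=snapshot(n); cv2.imwrite(f"pics/{n}0.png",d["frame"][:,:,::-1]); print(n,d["mtx"].tolist(),d["rvec"],d["tvec"])
E
```

```text
pics
{'clock': 0.0, 'joint_positions': array([ 1.42114234e+00,  3.59410898e-01,  1.10485517e-02, -3.90715113e-04,
       -1.22411324e+00, -2.88096162e-01]), 'qvel': array([0.00032004, 0.00028178, 0.00051343, 0.00013384, 0.00020871,
       0.00113254]), 'effort': array([ 3.85807380e-04, -5.83318448e+01,  2.93417966e+01,  6.93696544e+00,
       -6.00319632e-03,  2.83044244e-06]), 'position': array([0.28604689, 0.61117091, 0.40373611]), 'tcp_rot': array([[ 9.05651296e-01, -4.24022821e-01, -6.13729791e-04],
       [-4.24023247e-01, -9.05649881e-01, -1.60568023e-03],
       [ 1.25020749e-04,  1.71442208e-03, -9.99998523e-01]]), 'force': array([-0.62035672,  0.2999681 ,  0.28715722]), 'ft_torque': array([-0.03950154, -0.06069174, -0.07051649]), 'grip_width': 0.08521478693108275}
side [[433.3095085174846, 0.0, 287.28934848149123], [0.0, 433.3095085174846, 215.01574402963163], [0.0, 0.0, 1.0]] [ 2.13579272 -0.41978903  0.22583869] [-0.49698741  0.144073    1.12757897]
top [[435.5745732537155, 0.0, 281.91268114262846], [0.0, 435.5745732537155, 208.03873365665277], [0.0, 0.0, 1.0]] [ 1.91918279 -2.27327871  0.26156942] [-0.01315555  0.53209187  0.995984  ]
wrist [[312.6047728930719, 0.0, 274.659972869553], [0.0, 312.6047728930719, 210.57850176864477], [0.0, 0.0, 1.0]] [-1.57364242  2.47568451  0.41366547] [ 0.6752704  -0.04292649  0.38079296]
```

View pics/side0.png

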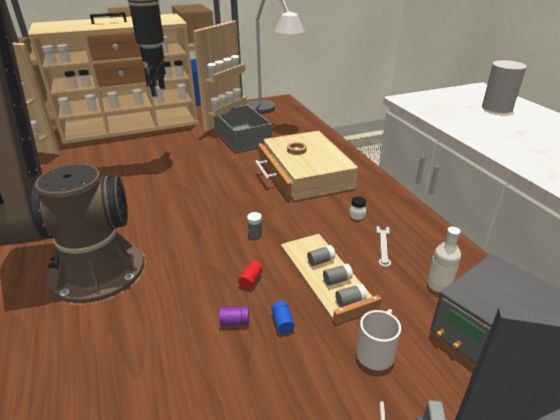

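View pics/top0.png

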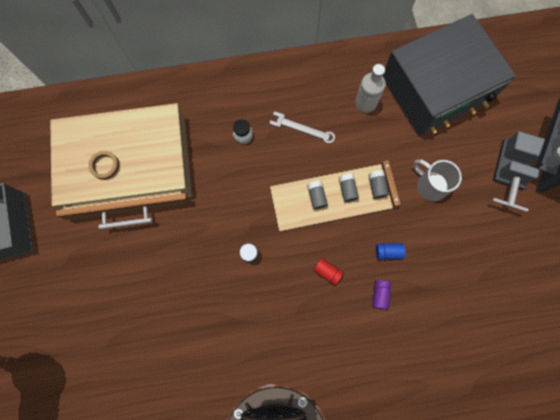

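View pics/wrist0.png

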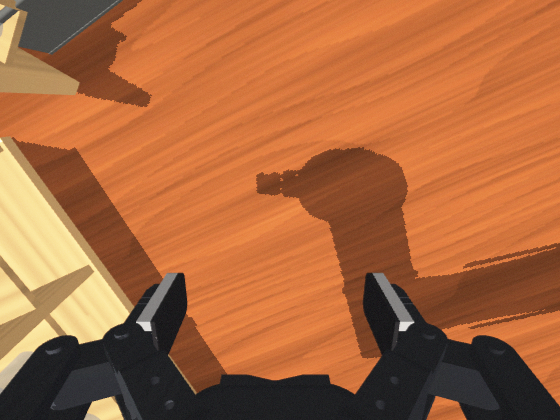

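The side view shows the drawer unit at (305,165), its handle at (265,170), and the board with grey canisters at (320,257), (337,275) and (352,295), with the stop at (357,307). In the top view the handle is at (126,222), the canisters at (317,195), (348,187) and (379,184), and the stop at (391,184). The red, blue and purple look-alikes lie off the board, and the grey/white one standing at (249,253) is the spare. I'll enlarge the relevant areas next.

```bash
cat > h.py <<'E'
import numpy as np, cv2
from plant import *
def cam(n,save=None):
    d=snapshot(n); d["R"]=cv2.Rodrigues(np.array(d["rvec"],float))[0]; d["t"]=np.array(d["tvec"],float).ravel(); d["K"]=np.array(d["mtx"])
    if save: cv2.imwrite(f"pics/{save}.png",d["frame"][:,:,::-1])
    return d
def ray(d,p):
    v=d["R"].T@np.linalg.inv(d["K"])@np.array([p[0],p[1],1.0]); c=-d["R"].T@d["t"]; return c,v/np.linalg.norm(v)
def onz(d,p,z):
    c,v=ray(d,p); return c+v*(z-c[2])/v[2]
def tri(d1,p1,d2,p2):
    c1,v1=ray(d1,p1);c2,v2=ray(d2,p2)
    A=np.stack([v1,-v2],1); s=np.linalg.lstsq(A,c2-c1,rcond=None)[0]
    a=c1+s[0]*v1;b=c2+s[1]*v2
    return (a+b)/2,np.linalg.norm(a-b)
def proj(d,X):
    q=d["K"]@(d["R"]@np.array(X)+d["t"]); return q[:2]/q[2]
def crop(d,x0,y0,x1,y1,f,name):
    cv2.imwrite(f"pics/{name}.png",cv2.resize(d["frame"][y0:y1,x0:x1,::-1],None,fx=f,fy=f,interpolation=cv2.INTER_CUBIC))
E
python3 - <<'E'
from h import *
s=cam("side");t=cam("top")
crop(s,235,110,365,210,6,"c1");crop(s,270,225,400,325,6,"c2");crop(t,40,90,200,240,4,"c3");crop(t,260,140,420,240,5,"c4")
E
```

```text
(no output)
```

View pics/c1.png

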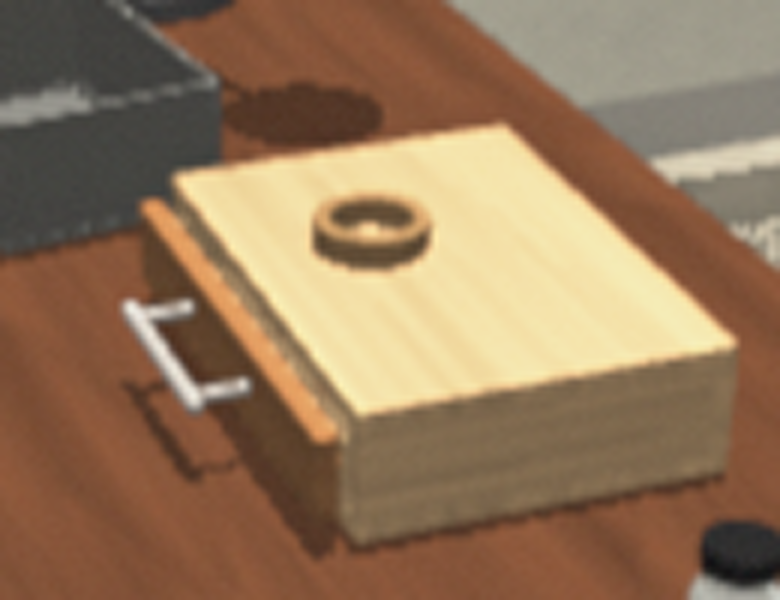

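View pics/c2.png

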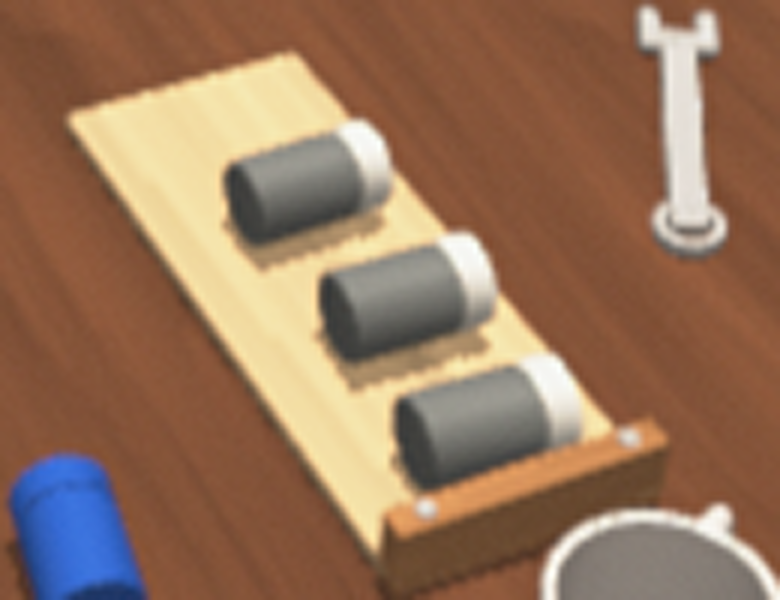

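View pics/c3.png

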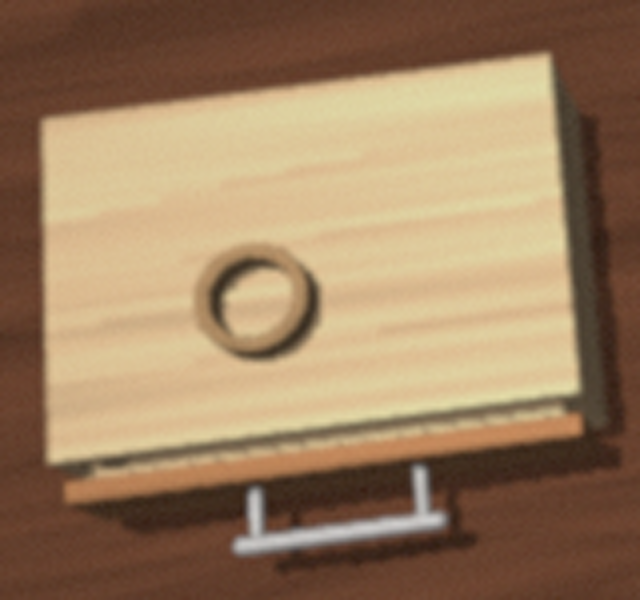

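View pics/c4.png

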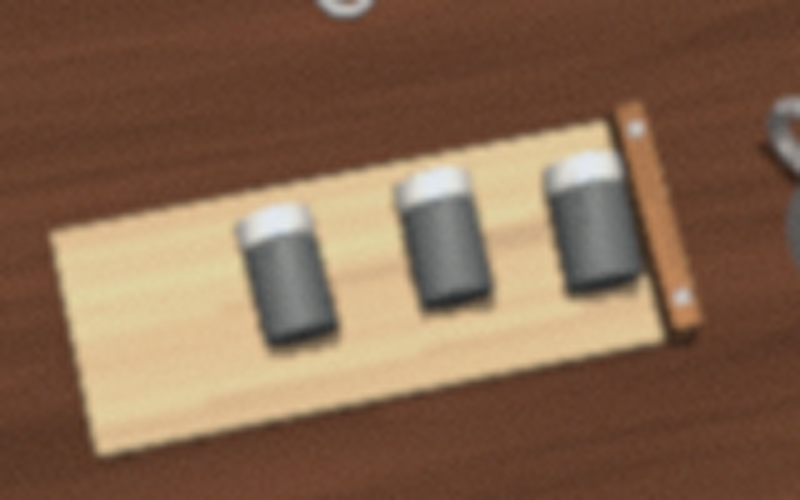

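```bash
python3 - <<'E'
from h import *
np.set_printoptions(precision=4,suppress=True)
s=cam("side");t=cam("top")
S=lambda x,y:(270+x/6,225+y/6); S1=lambda x,y:(235+x/6,110+y/6); T1=lambda x,y:(40+x/4,90+y/4); T=lambda x,y:(260+x/5,140+y/5)
for n,a,b in [("hL",S1(130,305),T1(240,547)),("hR",S1(195,402),T1(442,519)),("drawer front top L outer",S1(145,205),T1(66,500)),("front top R outer",S1(322,440),T1(583,432)),("unit topfrontR",S1(355,415),T1(580,397)),("unit top front L",S1(173,178),T1(47,463)),
 ("board far corner up",S(292,52),T(52,232)),("board far low",S(68,118),T(97,455)),("strip out up",S(668,438),T(645,104)),("strip out low",S(393,535),T(700,323)),("strip in up",S(648,418),T(616,106)),("strip in low",S(385,512),T(674,331)),("bolt",S(628,437),T(635,128)),("bolt",S(426,508),T(682,296)),("mug rim",S(560,560),(430,180))]:
    print(n,*tri(s,a,t,b))
# canister outlines in top: grey/white by mask
for name,d,(x0,y0,x1,y1) in [("top",t,(260,155,386,235)),("side",s,(285,235,375,310))]:
    f=d["frame"][y0:y1,x0:x1]; hsv=cv2.cvtColor(f,cv2.COLOR_RGB2HSV)
    m=((hsv[:,:,1]<60)).astype(np.uint8)
    n,l,st,ce=cv2.connectedComponentsWithStats(m)
    for i in range(1,n):
        if st[i,4]>60:
            ys,xs=np.where(l==i); r=cv2.minAreaRect(np.stack([xs+x0,ys+y0],1).astype(np.float32))
            print(name,st[i,4],ce[i]+[x0,y0],r, onz(d,r[0],0.03))
E
```

```text
hL [0.5574 0.3434 0.0473] 0.005838248392055132
hR [0.5536 0.2199 0.0466] 0.00468296106289759
drawer front top L outer [0.6006 0.4397 0.0626] 0.006501829509421357
front top R outer [0.5893 0.1243 0.0654] 0.0066271112516537905
unit topfrontR [0.6072 0.1211 0.0785] 0.005882582360536645
unit top front L [0.6212 0.4435 0.0758] 0.0059144389743556736
board far corner up [ 0.5983 -0.0847  0.0091] 0.0032475203885120527
board far low [ 0.4803 -0.0885  0.0064] 0.005108808797268771
strip out up [ 0.607  -0.3945  0.0357] 0.00419008711702776
strip out low [ 0.4892 -0.3962  0.0325] 0.001659201295481682
strip in up [ 0.6085 -0.3801  0.033 ] 0.002484660602874525
strip in low [ 0.49   -0.3836  0.0311] 0.006357399721393357
bolt [ 0.5951 -0.3868  0.0339] 0.0026913571335587666
bolt [ 0.5049 -0.3903  0.0343] 0.0036099429953161248
mug rim [ 0.5213 -0.465   0.0787] 0.011440300564318684
top 403 [377.7643 183.0794] ((377.0, 183.5), (27.0, 16.0), 90.0) [ 0.5525 -0.3519  0.03  ]
top 408 [348.3211 186.7206] ((348.6567687988281, 186.69561767578125), (27.84156608581543, 15.778583526611328), 75.25643920898438) [ 0.5563 -0.2793  0.03  ]
top 407 [316.8157 193.9607] ((316.978515625, 193.922607421875), (27.888492584228516, 15.523345947265625), 74.47589111328125) [ 0.5512 -0.1967  0.03  ]
side 372 [321.1667 254.9167] ((321.20001220703125, 254.60000610351562), (14.546478271484375, 27.195589065551758), 71.56504821777344) [ 0.5533 -0.1949  0.03  ]
side 424 [337.6745 274.1014] ((337.5500183105469, 274.1499938964844), (15.811387062072754, 28.776723861694336), 71.56504821777344) [ 0.5574 -0.2786  0.03  ]
side 459 [350.9172 294.3769] ((350.8999938964844, 294.1999816894531), (15.495159149169922, 30.674089431762695), 71.56504821777344) [ 0.5538 -0.3523  0.03  ]
```

Two-view fixes (m):

| Thing | Position |
|---|---|
| Handle | ≈ (0.555, 0.282, 0.047), drawer yaw ≈ −2° |
| Strip foot (inner face, mid) | ≈ (0.549, −0.382), board yaw ≈ +1.9° |
| Canisters | y ≈ −0.352, −0.279, −0.196 |

I'll turn the tool to grip across the bar.

```bash
python3 -m crank '[[[0,0,1],[0,0,6.7],0.3],[[0,0,1],[0,0,6.7],0.3],[[0,0,1],[0,0,6.7],0.3],[[0,0,1],[0,0,6.7],0.3],[[0,0,1],[0,0,6.7],0.3],[[0,0,1],[0,0,6.7],0.3],[[0,0,1],[0,0,6.7],0.3],[[0,0,1],[0,0,6.7],0.3],[[0,0,1],[0,0,6.7],0.3],[[0,0,0],[0,0,6.7],0.3]]' 30
cat >> h.py <<'E'
def delta(target,yang=None):
    s=get_state(); R=np.array(s["tcp_rot"]); p=np.array(s["position"])
    print("pos",p.round(4),"grip",round(s["grip_width"],4),"F",np.round(s["force"],1),"t",round(s["clock"],2),"q6",round(s["joint_positions"][5],2),"zaxis",R[:,2].round(3))
    print("tool shift cm",(R.T@(np.array(target)-p)*100).round(2))
    a=np.degrees(np.arctan2(R[1,1],R[0,1]))
    print("yang",a.round(2))
    if yang is not None: print("turn z",((a-yang+180)%360-180).round(2))
E
python3 -c "
from h import *
delta((0.5555,0.2817,0.30),177.95)"
```

```text
clock: 1.18
position: [0.2859, 0.6107, 0.3122]
tcp_rot: [[-0.043, -0.999, -0.001], [-0.999, 0.043, -0.003], [0.003, 0.001, -1.0]]
force: [-0.2, -0.3, 0.1]
grip_width: 0.03
pos [0.2859 0.6107 0.3122] grip 0.03 F [-0.2 -0.3  0.1] t 1.18 q6 -1.46 zaxis [-0.001 -0.003 -1.   ]
tool shift cm [ 31.72 -28.33   1.3 ]
yang 177.56
turn z -0.39
```

```bash
python3 -m crank '[[[2,-1.8,0],[0,0,0],0.3],[[2.8,-2.5,0],[0,0,0],0.3],[[2.8,-2.5,0],[0,0,0],0.3],[[2.8,-2.5,0],[0,0,0],0.3],[[2.8,-2.5,0],[0,0,0],0.3],[[2.8,-2.5,0],[0,0,0],0.3],[[2.8,-2.5,0],[0,0,0],0.3],[[2.8,-2.5,0],[0,0,0],0.3],[[2,-1.8,0],[0,0,-0.4],0.3],[[0,0,0],[0,0,0],0.3]]' 
python3 -c "
from h import *
delta((0.5555,0.2817,0.30),177.95)
d=cam('wrist','w1');print(proj(d,(0.5574,.3434,.0473)),proj(d,(.5536,.2199,.0466)))"
```

```text
clock: 2.02
position: [0.4908, 0.3642, 0.3148]
tcp_rot: [[-0.033, -0.999, -0.0], [-0.999, 0.033, -0.001], [0.001, 0.0, -1.0]]
force: [-1.0, 0.9, -0.9]
grip_width: 0.0298
pos [0.4908 0.3642 0.3148] grip 0.0298 F [-1.   0.9 -0.9] t 2.02 q6 -0.99 zaxis [-0.    -0.001 -1.   ]
tool shift cm [ 8.03 -6.74  1.48]
yang 178.12
turn z 0.17
[188.7473933  190.10940261] [171.75831071   7.67015138]
```

View pics/w1.png

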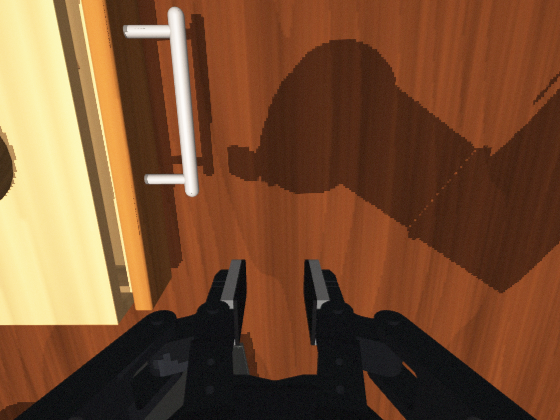

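The wrist view shows the bar from (175,10) to (192,193), within about 3 px of my projection. I'll refine it with wrist rays against both fixed cameras and cross-check the height.

```bash
python3 - <<'E'
from h import *
d=cam("wrist");s=cam("side");t=cam("top")
for w,a,b in [((192,193),(256.7,160.8),(100,226.75)),((175,10),(267.5,177),(150.5,219.75))]:
    print(tri(d,w,s,a),tri(d,w,t,b),onz(d,w,.044))
delta((0.555,0.2817,0.205),177.95)
E
```

```text
(array([0.55842611, 0.34762142, 0.04491299]), np.float64(0.006838242796439604)) (array([0.56227143, 0.3552877 , 0.01840542]), np.float64(0.00036963977653056696)) [0.55520163 0.34832208 0.044     ]
(array([0.55398711, 0.22186952, 0.04505379]), np.float64(0.005526520243861001)) (array([0.55231085, 0.22165942, 0.04171373]), np.float64(0.0004846392831460743)) [0.55144737 0.22224758 0.044     ]
pos [0.4883 0.3681 0.3147] grip 0.0298 F [ 0.1 -0.  -0.2] t 2.22 q6 -0.99 zaxis [ 0.  0. -1.]
tool shift cm [ 8.44 -6.92 10.97]
yang 178.31
turn z 0.36
```

```bash
python3 -m crank '[[[2.4,-2,1],[0,0,0.3],0.35],[[2.4,-2,1],[0,0,0],0.35],[[2.4,-2,1],[0,0,0],0.35],[[1,-0.7,1],[0,0,0],0.35],[[0,0,0],[0,0,0],0.35],[[0,0,0],[0,0,0],0.35]]' 
python3 -c "
from h import *
delta((0.5545,0.284,0.20),177.95)
d=cam('wrist','w2')"
```

```text
clock: 2.72
position: [0.5524, 0.284, 0.274]
tcp_rot: [[-0.035, -0.999, -0.001], [-0.999, 0.035, -0.001], [0.001, 0.001, -1.0]]
force: [-0.4, -0.1, 0.9]
grip_width: 0.0277
pos [0.5524 0.284  0.274 ] grip 0.0277 F [-0.4 -0.1  0.9] t 2.72 q6 -0.82 zaxis [-0.001 -0.001 -1.   ]
tool shift cm [-0.02 -0.21  7.4 ]
yang 177.99
turn z 0.04
```

View pics/w2.png

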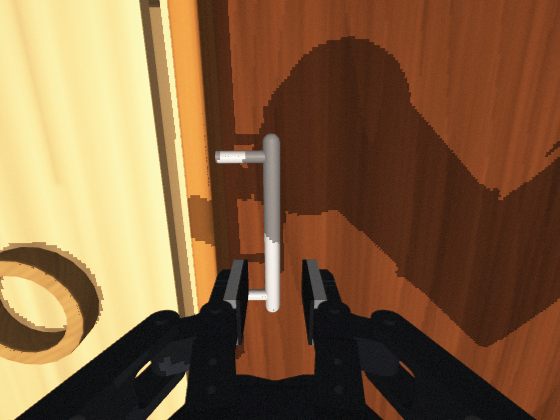

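```bash
python3 -c "
from h import *
d=cam('wrist');print(onz(d,(272,139),.045),onz(d,(272,307),.045))
t=cam('top')"
python3 -m crank '[[[0,-0.05,1.5],[0,0,0],0.35],[[0,0,2],[0,0,0],0.35],[[0,0,2],[0,0,0],0.35],[[0,0,1.7],[0,0,0],0.35],[[0,0,0],[0,0,0],0.35],[[0,0,0],[0,0,0],0.35]]' 
```

```text
[0.55197473 0.22287449 0.045     ] [0.55655078 0.34669872 0.045     ]
clock: 3.37
position: [0.5527, 0.2845, 0.2027]
tcp_rot: [[-0.033, -0.999, -0.001], [-0.999, 0.033, -0.001], [0.001, 0.001, -1.0]]
force: [-0.4, 0.0, 0.2]
grip_width: 0.028
```

```bash
python3 -m crank '[[[0,0,0.2],[0,0,0],0.9],[[0,0,0],[0,0,0],0.9],[[0,0,0],[0,0,0],0.9],[[0,0,0],[0,0,0],0.9]]' 40; python3 -m crank '[[[0,0.8,0],[0,0,0],0.9],[[0,1.5,0],[0,0,0],0.9],[[0,1.5,0],[0,0,0],0.9],[[0,1.5,0],[0,0,0],0.9],[[0,1.5,0],[0,0,0],0.9],[[0,1.5,0],[0,0,0],0.9],[[0,1.5,0],[0,0,0],0.9],[[0,1.5,0],[0,0,0],0.9],[[0,1.5,0],[0,0,0],0.9],[[0,0.5,0],[0,0,0],0.9]]'; python3 -c "
from h import *
delta((0.4245,0.288,0.2))"
```

```text
clock: 3.7
position: [0.5536, 0.2844, 0.2021]
tcp_rot: [[-0.034, -0.999, 0.002], [-0.999, 0.034, 0.002], [-0.002, -0.002, -1.0]]
force: [-0.8, 3.1, 3.0]
grip_width: 0.0095
clock: 4.53
position: [0.4192, 0.2885, 0.202]
tcp_rot: [[-0.034, -0.999, 0.002], [-0.999, 0.034, 0.002], [-0.002, -0.002, -1.0]]
force: [1.4, 0.6, 4.5]
grip_width: 0.0096
pos [0.4192 0.2885 0.202 ] grip 0.0096 F [1.4 0.6 4.5] t 4.53 q6 -1.02 zaxis [ 0.002  0.002 -1.   ]
tool shift cm [ 0.03 -0.54  0.2 ]
yang 178.06
```

The drawer moved 0.134 with the bar held (grip 9.6 mm). I'll release and rise.

```bash
python3 -m crank '[[[0,0,0],[0,0,0],0.35],[[0,0,0],[0,0,0],0.35],[[0,0,0],[0,0,0],0.35],[[0,0,-2],[0,0,0],0.35],[[0,0,-3],[0,0,0],0.35],[[0,0,-3],[0,0,0],0.0],[[0,0,-3],[0,0,0],-1],[[0,0,-1],[0,0,0],-1],[[0,0,0],[0,0,0],-1]]' 40; python3 -c "
from h import *
t=cam('top','t2');s=cam('side','s2');w=cam('wrist','w3')
crop(t,60,130,200,270,4,'c5');crop(s,210,110,340,220,6,'c6')"
```

```text
clock: 5.28
position: [0.4212, 0.2886, 0.3236]
tcp_rot: [[-0.035, -0.999, 0.003], [-0.999, 0.035, 0.004], [-0.004, -0.003, -1.0]]
force: [0.3, 0.4, -1.6]
grip_width: 0.075
```

View pics/c5.png

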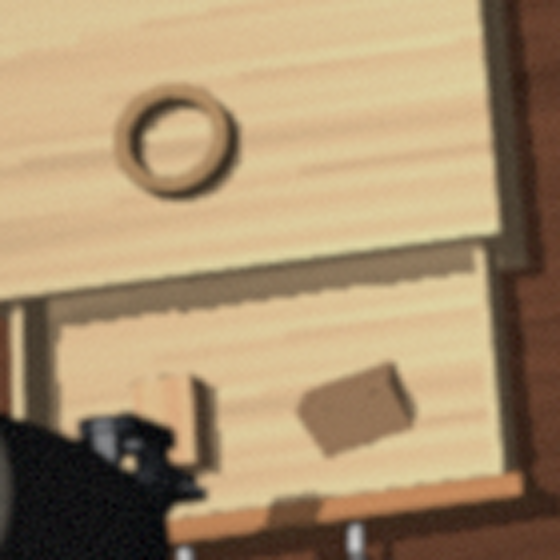

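View pics/c6.png

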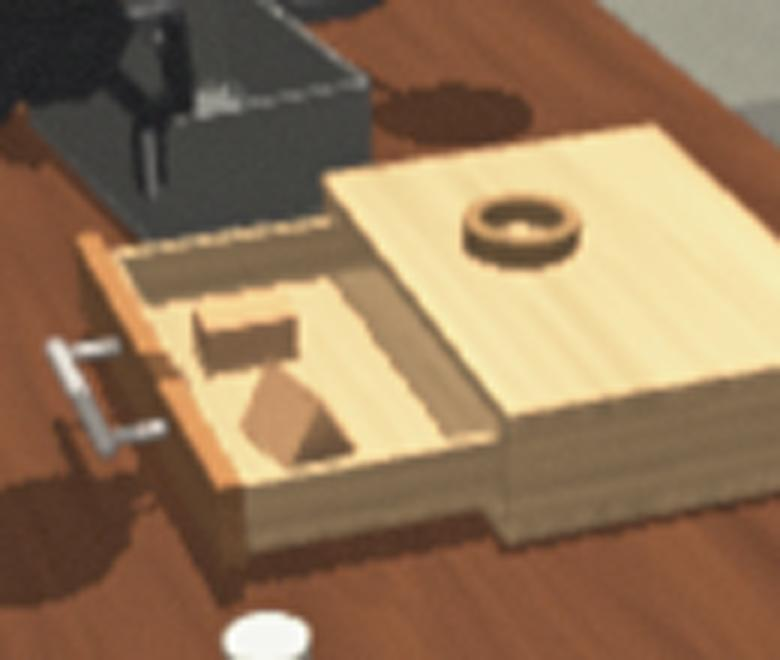

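View pics/w3.png

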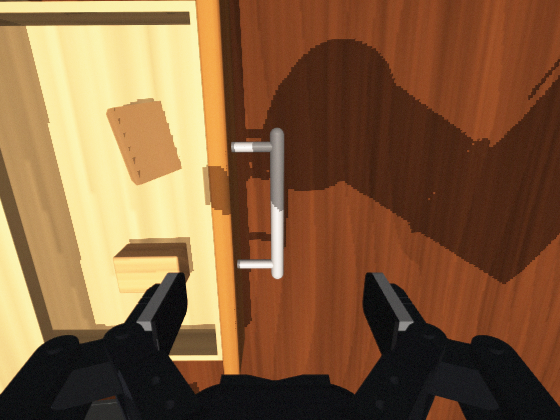

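Two candidates lie in the drawer. One has a box top and vertical sides, at c6 (245,335) and wrist (150,270): that's the rectangular block. The other, at c6 (290,420) and wrist (145,142), shows a ridge, sloped faces and a triangular end: that's the chock. I'll move out of the light and zoom in to confirm.

```bash
python3 -m crank '[[[3,0,-1],[0,0,-7],-1],[[3,-1,-1],[0,0,-7],-1],[[3,-1,-1],[0,0,-7],-1],[[3,-1,-1],[0,0,-7],-1],[[1,0,0],[0,0,-7],-1],[[0,0,0],[0,0,-7],-1],[[0,0,0],[0,0,-7],-1],[[0,0,0],[0,0,-7],-1],[[0,0,0],[0,0,-7],-1],[[0,0,0],[0,0,-7],-1]]' 40; python3 -c "
from h import *
t=cam('top','t2');s=cam('side','s2');w=cam('wrist','w4')
print(onz(t,(148.7,232.5),.03))
delta((0.5,0.2,0.35))
crop(s,240,150,290,200,12,'c6')"
```

```text
clock: 6.27
position: [0.47, 0.1692, 0.3582]
tcp_rot: [[0.926, -0.377, -0.003], [-0.377, -0.926, -0.002], [-0.002, 0.003, -1.0]]
force: [-0.3, 0.3, 0.5]
grip_width: 0.0852
[0.52416016 0.2324666  0.03      ]
pos [0.47   0.1694 0.3586] grip 0.0858 F [ 0.1 -0.4 -0.5] t 6.42 q6 0.44 zaxis [-0.002 -0.002 -1.   ]
tool shift cm [ 1.59 -3.98  0.84]
yang -112.66
```

View pics/c6.png

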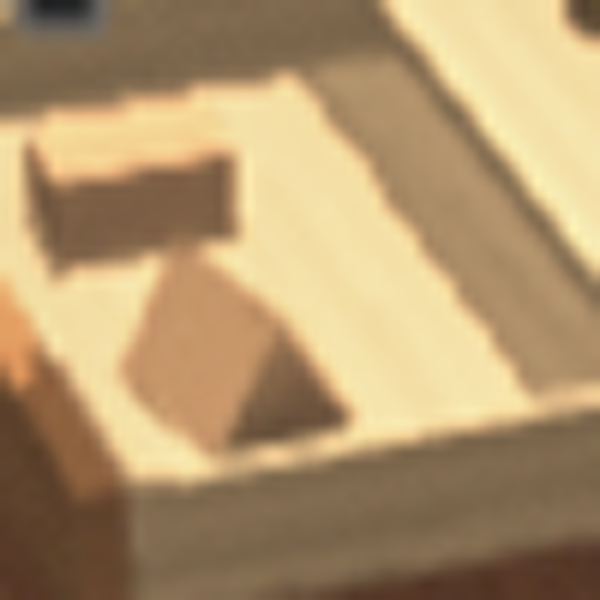

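View pics/w4.png

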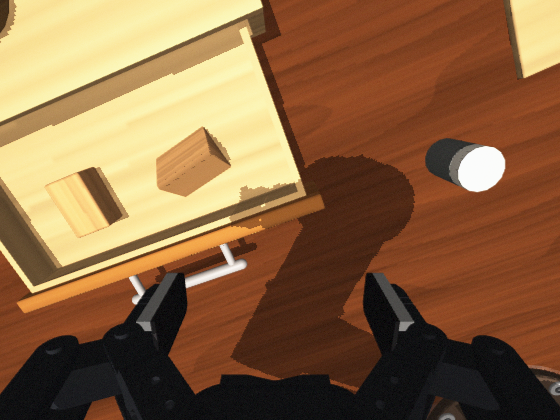

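The enlarged crop shows a triangular end face at about (285,390), so this is the chock. I'll measure its pose in the wrist and top views.

```bash
python3 -c "
from h import *
t=cam('top');w=cam('wrist')
crop(w,140,110,250,210,7,'c7');crop(t,120,205,180,255,12,'c8')"
```

```text
(no output)
```

View pics/c7.png

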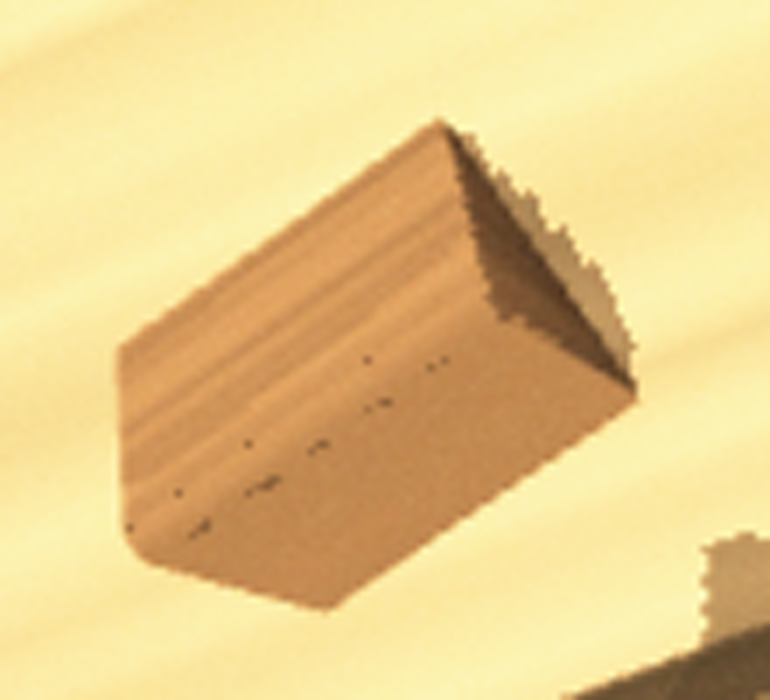

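View pics/c8.png

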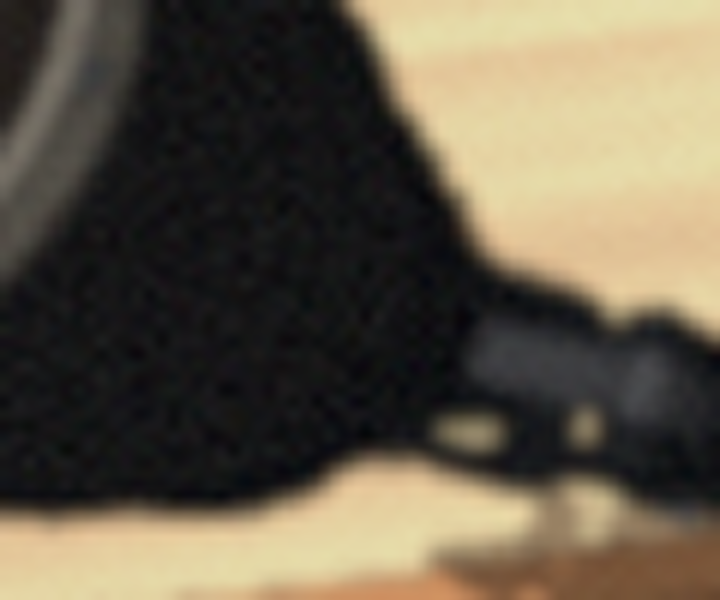

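```bash
python3 -c "
from h import *
np.set_printoptions(precision=4,suppress=True)
w=cam('wrist');s=cam('side')
W=lambda x,y:(140+x/7,110+y/7);S=lambda x,y:(240+x/12,150+y/12)
P=[onz(w,W(*p),.024) for p in [(118,350),(440,122),(635,395),(327,608)]]
for p in P: print(p)
print('ctr',np.mean(P,0)); a=(P[1]+P[2]-P[0]-P[3]);print('axis ang',np.degrees(np.arctan2(a[1],a[0])),np.linalg.norm(a)/2)
b=(P[1]+P[0]-P[2]-P[3]);print(np.linalg.norm(b)/2)
for n,p,q in [('ridgeR',(497,315),(282,335)),('ridgeL',(140,545),(185,245)),('C',(635,395),(222,452)),('B',(440,122),(350,413))]:
  print(n,tri(w,W(*p),s,S(*q)))
print(onz(w,W(497,315),.062),onz(w,W(140,545),.062))
"
```

```text
[0.543  0.2639 0.024 ]
[0.5532 0.2086 0.024 ]
[0.5095 0.2003 0.024 ]
[0.4986 0.2548 0.024 ]
ctr [0.5261 0.2319 0.024 ]
axis ang -79.12231493384547 0.05586974953403652
0.04490211976762294
ridgeR (array([0.5325, 0.2033, 0.0575]), np.float64(0.007113713346695049))
ridgeL (array([0.5237, 0.2568, 0.0606]), np.float64(0.006057684075433729))
C (array([0.5128, 0.1982, 0.0277]), np.float64(0.006227842261944313))
B (array([0.5549, 0.2076, 0.0252]), np.float64(0.0038078157639435638))
[0.5296 0.2038 0.062 ] [0.5211 0.2579 0.062 ]
```

```bash
python3 -c "
from h import *
np.set_printoptions(precision=4,suppress=True)
w=cam('wrist')
for p,z in [((48,186),.052),((95,169),.052),((128,208),.024),((82,237),.024),((122,206),.024)]: print(onz(w,p,z))
delta((0.5258,0.2317,0.25),-79.1)
"
```

```text
[0.5609 0.3562 0.052 ]
[0.5578 0.308  0.052 ]
[0.5113 0.3165 0.024 ]
[0.502  0.3786 0.024 ]
[0.5155 0.321  0.024 ]
pos [0.4701 0.1696 0.3597] grip 0.0856 F [-0.  -0.3  0.8] t 6.67 q6 0.44 zaxis [-0. -0. -1.]
tool shift cm [ 2.76 -7.88 10.97]
yang -112.57
turn z -33.47
```

```bash
python3 -m crank '[[[0.6,-1.6,1],[0,0,-6.7],-0.8],[[0.6,-1.6,1],[0,0,-6.7],-0.8],[[0.6,-1.6,1],[0,0,-6.7],-0.8],[[0.6,-1.2,1],[0,0,-6.7],-0.8],[[0,0,1],[0,0,-6.7],-0.8],[[0,0,0],[0,0,0],-0.8],[[0,0,0],[0,0,0],-0.8]]' 40; python3 -c "
from h import *
delta((0.5258,0.2317,0.25),-79.1)
w=cam('wrist','w5')
print(proj(w,(.5258,.2317,.062)))"
```

```text
clock: 7.25
position: [0.5067, 0.2224, 0.3095]
tcp_rot: [[0.982, 0.187, -0.001], [0.187, -0.982, -0.001], [-0.001, 0.001, -1.0]]
force: [0.9, -0.3, 0.7]
grip_width: 0.077
pos [0.5067 0.2224 0.3095] grip 0.077 F [ 0.9 -0.3  0.7] t 7.25 q6 0.99 zaxis [-0.001 -0.001 -1.   ]
tool shift cm [ 2.06 -0.57  5.95]
yang -79.2
turn z -0.1
[268.07483402 196.01181184]
```

View pics/w5.png

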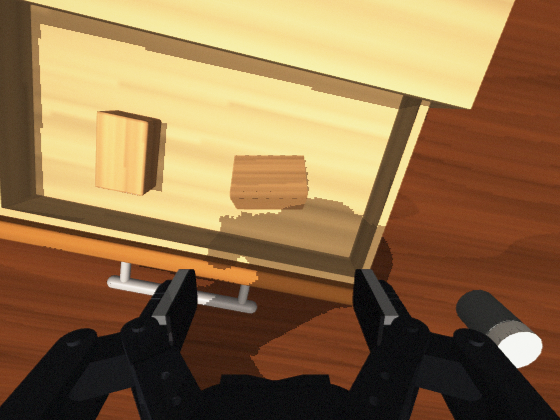

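The chock sits level in the wrist picture at (230–308, 155–210). Its centre is about 269, against a projected 268. I'll descend on it.

```bash
python3 -m crank '[[[1,-0.3,1.5],[0,0,0],-0.8],[[1,-0.25,2],[0,0,0],-0.8],[[0.05,0,2],[0,0,0],-0.8],[[0,0,2],[0,0,0],-0.8],[[0,0,2],[0,0,0],-0.8],[[0,0,1.5],[0,0,0],-0.8],[[0,0,0],[0,0,0],-0.8],[[0,0,0],[0,0,0],-0.8]]' 40; python3 -c "
from h import *
delta((0.5258,0.2317,0.193),-79.1)
w=cam('wrist','w6')"
```

```text
clock: 7.97
position: [0.526, 0.2316, 0.2005]
tcp_rot: [[0.982, 0.189, -0.0], [0.189, -0.982, -0.0], [-0.0, 0.0, -1.0]]
force: [0.6, 0.5, 0.1]
grip_width: 0.0772
pos [0.526  0.2316 0.2005] grip 0.0772 F [0.6 0.5 0.1] t 7.97 q6 1.01 zaxis [-0. -0. -1.]
tool shift cm [-0.02 -0.01  0.75]
yang -79.1
turn z -0.0
```

View pics/w6.png

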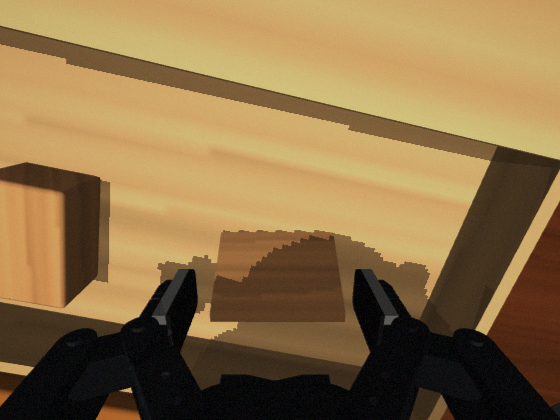

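The chock lies between the pads, ridge from (212,320) to (345,320). I'll go down 7 mm and grip.

```bash
python3 -m crank '[[[0,0,0.7],[0,0,0],-0.8],[[0,0,0],[0,0,0],-0.5],[[0,0,0],[0,0,0],0.4],[[0,0,0],[0,0,0],0.4],[[0,0,0],[0,0,0],0.4],[[0,0,0],[0,0,0],0.4]]' 40; python3 -m crank '[[[0,0,-0.5],[0,0,0],0.4],[[0,0,-1.5],[0,0,0],0.4],[[0,0,-2],[0,0,0],0.4],[[0,0,-2.5],[0,0,0],0.4],[[0,0,-2.5],[0,0,0],0.4],[[0,0,-2],[0,0,0],0.4],[[0,0,0],[0,0,0],0.4]]'; python3 -c "
from h import *
delta((0.54,-0.15,0.28),-178.1)
w=cam('wrist','w7')"
```

```text
clock: 8.52
position: [0.5261, 0.2319, 0.1937]
tcp_rot: [[0.981, 0.192, 0.001], [0.192, -0.981, 0.001], [0.001, -0.0, -1.0]]
force: [-1.2, -0.3, 6.3]
grip_width: 0.0559
clock: 9.1
position: [0.5269, 0.2324, 0.3077]
tcp_rot: [[0.981, 0.192, 0.006], [0.192, -0.981, 0.004], [0.006, -0.003, -1.0]]
force: [0.7, -0.2, -0.6]
grip_width: 0.0555
pos [0.5269 0.2324 0.3077] grip 0.0555 F [ 0.7 -0.2 -0.6] t 9.1 q6 1.01 zaxis [ 0.006  0.004 -1.   ]
tool shift cm [-6.09 37.79  2.63]
yang -78.91
turn z 99.19
```

View pics/w7.png

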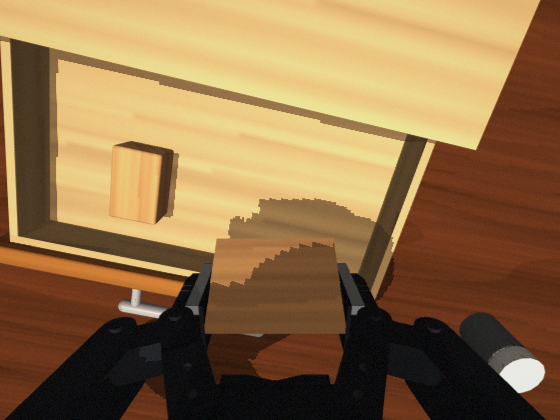

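The chock is held level (grip 55.5 mm) and the block is still in the drawer at (140,183). I'll turn about 99° for the board and carry it over.

```bash
python3 -m crank '[[[0,0,0],[0,0,5],0.4],[[0,0,0],[0,0,7],0.4],[[0,0,0],[0,0,7],0.4],[[0,0,0],[0,0,7],0.4],[[0,0,0],[0,0,7],0.4],[[0,0,0],[0,0,7],0.4],[[0,0,0],[0,0,7],0.4],[[0,0,0],[0,0,7],0.4],[[0,0,0],[0,0,7],0.4],[[0,0,0],[0,0,7],0.4]]' >/dev/null;  python3 -m crank '[[[0,0,0],[0,0,7],0.4],[[0,0,0],[0,0,7],0.4],[[0,0,0],[0,0,7],0.4],[[0,0,0],[0,0,7],0.4],[[0,0,0],[0,0,3],0.4],[[0,0,0],[0,0,0],0.4]]'; python3 -c "
from h import *
delta((0.5496,-0.11,0.30),-178.1)
t=cam('top','t3')"
```

```text
clock: 10.48
position: [0.5256, 0.2315, 0.302]
tcp_rot: [[0.033, -0.999, -0.002], [-0.999, -0.033, -0.001], [0.001, 0.002, -1.0]]
force: [-0.4, 0.4, -0.4]
grip_width: 0.0553
pos [0.5256 0.2315 0.302 ] grip 0.0553 F [-0.4  0.4 -0.4] t 10.48 q6 -0.72 zaxis [-0.002 -0.001 -1.   ]
tool shift cm [34.21 -1.28  0.23]
yang -178.11
turn z -0.01
```

```bash
python3 -m crank '[[[2,-0.13,0],[0,0,0],0.4],[[3.8,-0.13,0],[0,0,0],0.4],[[4,-0.13,0],[0,0,0],0.4],[[4,-0.13,0],[0,0,0],0.4],[[4,-0.13,0],[0,0,0],0.4],[[4,-0.13,0],[0,0,0],0.4],[[4,-0.13,0],[0,0,0],0.4],[[4,-0.13,0],[0,0,0],0.4],[[3,-0.13,0],[0,0,0],0.4],[[1.4,-0.1,0],[0,0,0],0.4]]'; python3 -m crank '[[[0,0,0],[0,0,0],0.4],[[0,0,0],[0,0,0],0.4]]'; python3 -c "
from h import *
delta((0.5496,-0.11,0.30),-178.1)
t=cam('top','t4');w=cam('wrist','w8')"
```

```text
clock: 11.37
position: [0.5503, -0.1128, 0.3025]
tcp_rot: [[0.036, -0.999, -0.001], [-0.999, -0.036, -0.0], [0.0, 0.001, -1.0]]
force: [0.5, 0.5, -0.6]
grip_width: 0.0556
clock: 11.53
position: [0.5505, -0.1104, 0.3025]
tcp_rot: [[0.035, -0.999, -0.001], [-0.999, -0.035, 0.0], [-0.0, 0.001, -1.0]]
force: [1.1, -0.0, -0.0]
grip_width: 0.0556
pos [ 0.5505 -0.1104  0.3025] grip 0.0556 F [ 1.1 -0.  -0. ] t 11.53 q6 -0.12 zaxis [-0.001  0.    -1.   ]
tool shift cm [-0.04  0.09  0.25]
yang -177.98
turn z 0.12
```

View pics/w8.png

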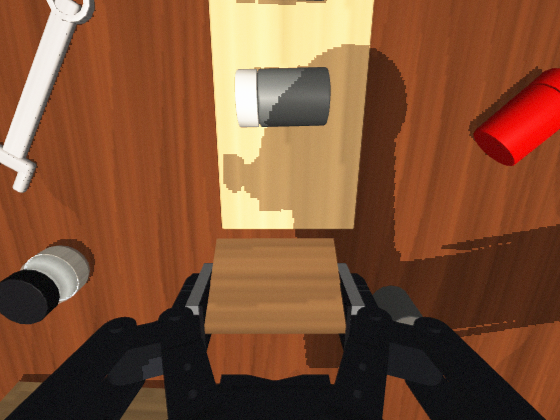

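The wrist view shows the board's open end at (222,230)–(356,229), canister 2 at (235–330, 67–127) and the chock square in the jaws. I'll fix the board and canister positions from here.

```bash
python3 -c "
from h import *
np.set_printoptions(precision=4,suppress=True)
w=cam('wrist');t=cam('top')
P={k:onz(w,p,.01) for k,p in dict(eL=(222,230),eR=(356,229),tL=(209,0),tR=(374,0)).items()}
for k in P: print(k,P[k],proj(t,P[k]))
for a,b in (('eL','tL'),('eR','tR'),('eR','eL')):
  v=P[a]-P[b] if a!=b else 0; v=P[a]-P[b]; print(a,b,np.degrees(np.arctan2(v[1],v[0])),np.linalg.norm(v))
for p in ((235,97),(330,97)): print(onz(w,p,.03))
# canister 2 height, wrist/top/side
print(tri(w,(282,97),t,(316.9,193.9)), tri(w,(282,97),cam('side'),(321.2,254.7)))
"
```

```text
eL [ 0.5973 -0.0815  0.01  ] [269.2978 186.2421]
eR [ 0.4763 -0.0869  0.01  ] [279.1075 231.3774]
tL [ 0.6034 -0.2601  0.01  ] [336.634  172.9093]
tR [ 0.4849 -0.2644  0.01  ] [347.4559 216.4954]
eL tL 91.94564990029869 0.17862223964506105
eR tR 92.79220042021532 0.17770197934634788
eR eL -177.45202019450522 0.12118228694338289
[ 0.5827 -0.195   0.03  ]
[ 0.5137 -0.1975  0.03  ]
(array([ 0.5488, -0.1957,  0.0392]), np.float64(0.0006697425051060582)) (array([ 0.5501, -0.197 ,  0.0324]), np.float64(0.003553524494551737))
```

```bash
python3 -m crank '[[[0.6,0.2,1.5],[0,0,-0.3],0.4],[[0.55,0.2,2],[0,0,0],0.4],[[0,0,2],[0,0,0],0.4],[[0,0,2],[0,0,0],0.4],[[0,0,2],[0,0,0],0.4],[[0,0,1.5],[0,0,0],0.4],[[0,0,0.5],[0,0,0],0.4],[[0,0,0],[0,0,0],0.4],[[0,0,0],[0,0,0],0.4]]';  python3 -c "
from h import *
delta((0.5465,-0.122,0.184),-177.7)
t=cam('top','t5');w=cam('wrist','w9');s=cam('side','s5');crop(s,260,200,390,320,5,'c9')"
```

```text
clock: 12.53
position: [0.5477, -0.1207, 0.1885]
tcp_rot: [[0.042, -0.999, 0.0], [-0.999, -0.042, -0.0], [0.0, -0.0, -1.0]]
force: [-0.2, -0.5, 0.2]
grip_width: 0.0553
pos [ 0.5477 -0.1207  0.1885] grip 0.0553 F [-0.2 -0.5  0.2] t 12.53 q6 -0.09 zaxis [ 0. -0. -1.]
tool shift cm [0.12 0.12 0.45]
yang -177.59
turn z 0.11
```

View pics/c9.png

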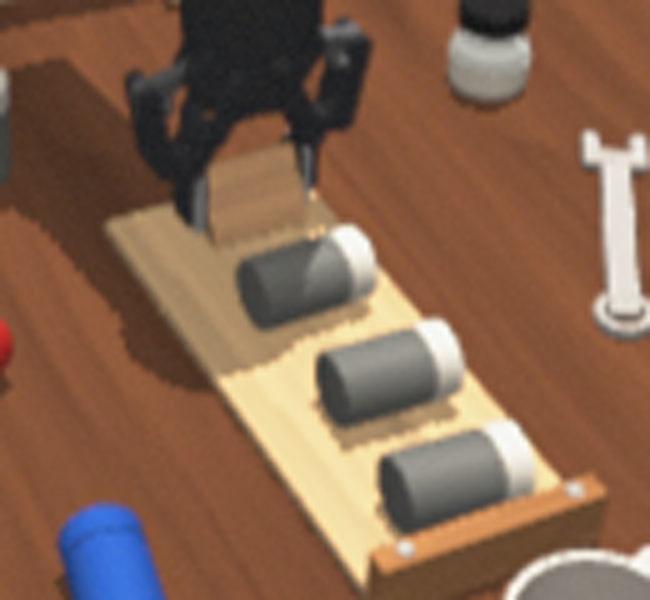

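View pics/w9.png

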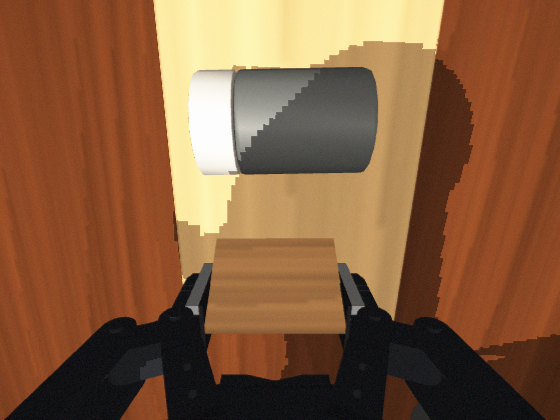

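```bash
python3 -c "
from h import *
np.set_printoptions(precision=4,suppress=True)
w=cam('wrist')
f=w['frame'];hsv=cv2.cvtColor(f,cv2.COLOR_RGB2HSV)
for L in [((155,2),(182,270)),((443,2),(401,270))]:
  a,b=[onz(w,p,.01) for p in L]; v=b-a; print(a,b,np.degrees(np.arctan2(v[1],v[0])))
a,b=onz(w,(200,174),.03),onz(w,(370,172),.03);v=a-b;print('can',np.degrees(np.arctan2(v[1],v[0])))
for p in ((190,120),(377,120)): print(onz(w,p,.035))
"
python3 -m crank '[[[0.1,0.1,0.4],[0,0,0],0.4],[[0,0,0],[0,0,0],0.4],[[0,0,0],[0,0,0],0.4]]'
```

```text
[ 0.6021 -0.2407  0.01  ] [ 0.598 -0.117  0.01 ] 91.92222898489024
[ 0.4849 -0.2455  0.01  ] [ 0.4806 -0.122   0.01  ] 91.98533234891786
can 3.0733827615445013
[ 0.5835 -0.1964  0.035 ]
[ 0.5127 -0.1993  0.035 ]
clock: 12.98
position: [0.5461, -0.1224, 0.184]
tcp_rot: [[0.041, -0.999, -0.0], [-0.999, -0.041, 0.0], [-0.0, 0.0, -1.0]]
force: [0.2, -0.1, -1.0]
grip_width: 0.056
```

```bash
python3 -m crank '[[[0,0,0.1],[0,0,0.4],0.4],[[0.4,0,0],[0,0,0],0.4],[[0.5,0,0],[0,0,0],0.4],[[0.5,0,0],[0,0,0],0.4],[[0.5,0,0],[0,0,0],0.4],[[0.5,0,0],[0,0,0],0.4],[[0.5,0,0],[0,0,0],0.4],[[0.5,0,0],[0,0,0],0.4],[[0.4,0,0],[0,0,0],0.4],[[0.4,0,0],[0,0,0],0.4]]'; python3 -m crank '[[[0.4,0,0],[0,0,0],0.4],[[0.4,0,0],[0,0,0],0.4],[[0.4,0,0],[0,0,0],0.4],[[0.4,0,0],[0,0,0],0.4],[[0.4,0,0],[0,0,0],0.4],[[0.4,0,0],[0,0,0],0.4],[[0.4,0,0],[0,0,0],0.4],[[0.3,0,0],[0,0,0],0.4],[[0,0,0],[0,0,0],0.4]]'; python3 -c "
from h import *
delta((0.55,-0.244,0.182),-178.05)
w=cam('wrist','w10');s=cam('side','s6');crop(s,260,200,390,320,5,'c10')"
```

```text
clock: 13.82
position: [0.5477, -0.1648, 0.183]
tcp_rot: [[0.034, -0.999, -0.0], [-0.999, -0.034, 0.0], [-0.0, 0.0, -1.0]]
force: [-0.1, 0.6, 1.0]
grip_width: 0.0552
clock: 14.57
position: [0.5487, -0.1957, 0.183]
tcp_rot: [[0.033, -0.999, -0.0], [-0.999, -0.033, -0.0], [0.0, 0.0, -1.0]]
force: [0.0, -0.5, -0.5]
grip_width: 0.0555
pos [ 0.5487 -0.1957  0.183 ] grip 0.0555 F [ 0.  -0.5 -0.5] t 14.57 q6 0.04 zaxis [-0. -0. -1.]
tool shift cm [4.83 0.04 0.1 ]
yang -178.08
turn z -0.03
```

View pics/c10.png

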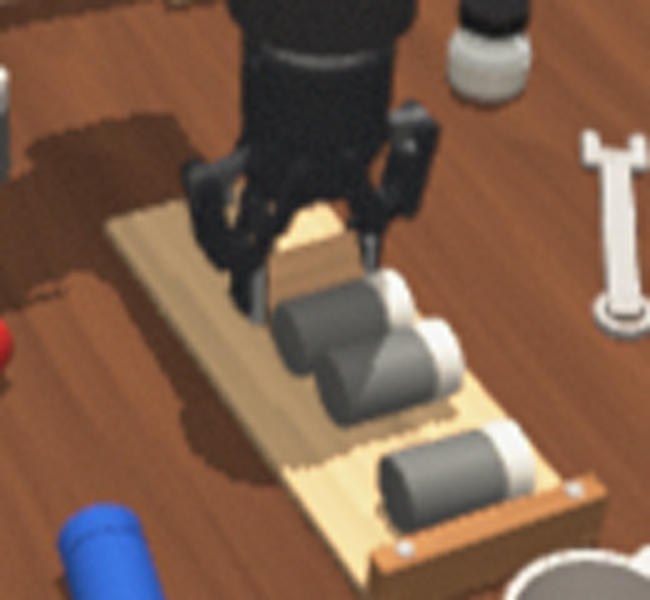

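View pics/w10.png

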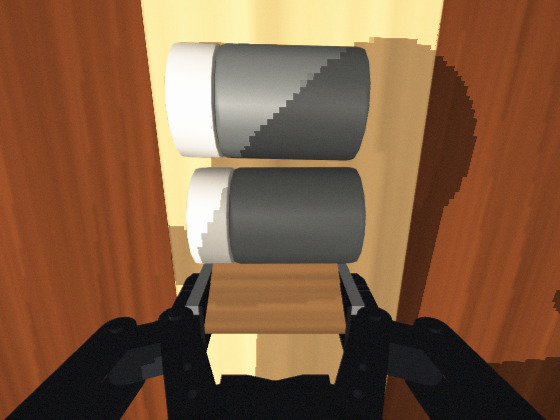

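Canister 2 at (275,215) is rolling evenly in front of the chock and has nearly reached canister 1 at (268,100). I'll keep pushing slowly.

```bash
python3 -m crank '[[[0.3,0,0],[0,0,0],0.4],[[0.4,0,0],[0,0,0],0.4],[[0.4,0,0],[0,0,0],0.4],[[0.4,0,0],[0,0,0],0.4],[[0.4,0,0],[0,0,0],0.4],[[0.4,0,0],[0,0,0],0.4],[[0.4,0,0],[0,0,0],0.4],[[0.4,0,0],[0,0,0],0.4],[[0.4,0,0],[0,0,0],0.4],[[0.3,0,0],[0,0,0],0.4]]'; python3 -m crank '[[[0.2,0,0],[0,0,0],0.4],[[0,0,0],[0,0,0],0.4],[[0,0,0],[0,0,0],0.4]]'; python3 -c "
from h import *
delta((0.55,-0.244,0.182),-178.05)
w=cam('wrist','w11');s=cam('side','s7');crop(s,260,200,390,320,5,'c11')"
```

```text
clock: 15.5
position: [0.55, -0.2337, 0.183]
tcp_rot: [[0.034, -0.999, -0.0], [-0.999, -0.034, -0.0], [0.0, 0.0, -1.0]]
force: [0.1, 0.6, -0.2]
grip_width: 0.0554
clock: 15.75
position: [0.5501, -0.2353, 0.183]
tcp_rot: [[0.034, -0.999, -0.0], [-0.999, -0.034, 0.0], [-0.0, 0.0, -1.0]]
force: [-0.6, -0.4, -0.4]
grip_width: 0.0557
pos [ 0.5501 -0.2353  0.183 ] grip 0.0557 F [-0.6 -0.4 -0.4] t 15.75 q6 0.11 zaxis [-0.  0. -1.]
tool shift cm [0.87 0.04 0.1 ]
yang -178.07
turn z -0.02
```

View pics/c11.png

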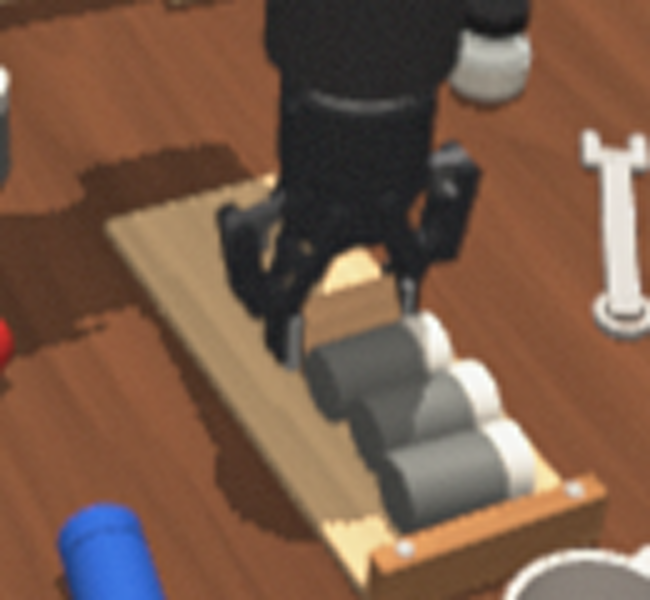

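View pics/w11.png

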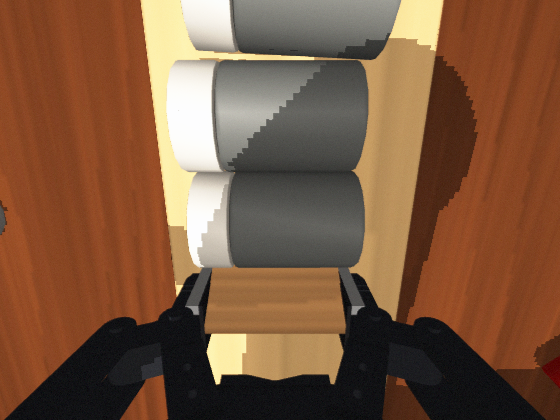

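All three are nearly packed, about 9 mm from the stop. I'll seat the chock and creep in while watching the force.

```bash
python3 -m crank '[[[0.1,0,0.05],[0,0,0],0.4],[[0.1,0,0.05],[0,0,0],0.4],[[0.1,0,0],[0,0,0],0.4],[[0.1,0,0],[0,0,0],0.4],[[0.1,0,0],[0,0,0],0.4],[[0,0,0],[0,0,0],0.4]]'|grep -E 'pos|force'; python3 -m crank '[[[0.1,0,0],[0,0,0],0.4],[[0,0,0],[0,0,0],0.4]]'|grep -E 'pos|force';python3 -m crank '[[[0.1,0,0],[0,0,0],0.4],[[0,0,0],[0,0,0],0.4]]'|grep -E 'pos|force'
python3 -c "
from h import *
w=cam('wrist','w12');s=cam('side','s8');crop(s,260,200,390,320,5,'c12')"
```

```text
position: [0.5503, -0.2404, 0.182]
force: [0.2, 0.3, -0.7]
position: [0.5503, -0.2413, 0.182]
force: [1.0, -0.6, -0.9]
position: [0.5503, -0.2422, 0.1819]
force: [1.2, 0.7, -1.8]
```

View pics/w12.png

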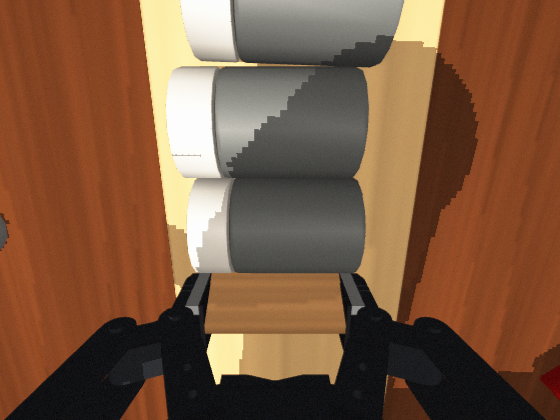

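View pics/c12.png

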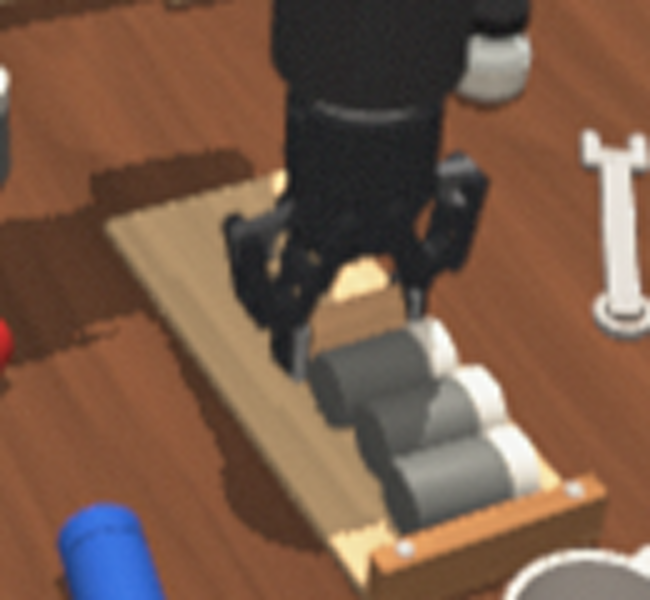

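```bash
cat >> h.py <<'E'
def cyl(w,col,r1,r2,yaw=1.95):
    # centre of a 20 mm radius horizontal cylinder from its two tangent rows, in the plane across its axis
    ax=np.array([np.cos(np.radians(yaw)),np.sin(np.radians(yaw)),0]); u=np.array([-ax[1],ax[0],0])
    V=[]
    for r in (r1,r2):
        c,v=ray(w,(col,r)); q=np.array([v@u,v[2]]); V.append(q/np.linalg.norm(q))
    half=np.arccos(V[0]@V[1])/2; b=(V[0]+V[1]);b/=np.linalg.norm(b)
    q=np.array([c@u,c[2]])+b*0.02/np.sin(half)
    return q
E
python3 -c "
from h import *
np.set_printoptions(precision=4,suppress=True)
w=cam('wrist');c,v=ray(w,(275,210));print('cam',c)
p=get_state()['position'];u=np.array([-np.sin(np.radians(1.95)),np.cos(np.radians(1.95)),0]);print('tcp u',p@u, 'stop u',np.array([.5488,-.3805,0])@u)
f=cv2.cvtColor(w['frame'],cv2.COLOR_RGB2GRAY).astype(int)
for col in (300,330): print(col,[ (r,f[r,col]) for r in range(50,345,3)])
print(cyl(w,300,179,273),cyl(w,300,66,178))
print('ridge', onz(w,(275,332),.05)@u, onz(w,(275,332),.046)@u)
crop(w,160,160,400,350,3,'c13')
"
```

```text
cam [ 0.5533 -0.3252  0.1509]
tcp u -0.2607829635032064 stop u -0.398953863178641
300 [(50, np.int64(93)), (53, np.int64(83)), (56, np.int64(76)), (59, np.int64(69)), (62, np.int64(56)), (65, np.int64(153)), (68, np.int64(70)), (71, np.int64(86)), (74, np.int64(99)), (77, np.int64(103)), (80, np.int64(117)), (83, np.int64(119)), (86, np.int64(120)), (89, np.int64(86)), (92, np.int64(80)), (95, np.int64(82)), (98, np.int64(86)), (101, np.int64(83)), (104, np.int64(87)), (107, np.int64(91)), (110, np.int64(92)), (113, np.int64(94)), (116, np.int64(94)), (119, np.int64(96)), (122, np.int64(93)), (125, np.int64(98)), (128, np.int64(96)), (131, np.int64(99)), (134, np.int64(92)), (137, np.int64(90)), (140, np.int64(84)), (143, np.int64(81)), (146, np.int64(81)), (149, np.int64(82)), (152, np.int64(78)), (155, np.int64(76)), (158, np.int64(75)), (161, np.int64(74)), (164, np.int64(71)), (167, np.int64(70)), (170, np.int64(65)), (173, np.int64(57)), (176, np.int64(52)), (179, np.int64(57)), (182, np.int64(61)), (185, np.int64(64)), (188, np.int64(65)), (191, np.int64(68)), (194, np.int64(70
[... 2557 characters left out ...]
(79)), (263, np.int64(76)), (266, np.int64(76)), (269, np.int64(68)), (272, np.int64(63)), (275, np.int64(111)), (278, np.int64(112)), (281, np.int64(121)), (284, np.int64(122)), (287, np.int64(117)), (290, np.int64(114)), (293, np.int64(112)), (296, np.int64(113)), (299, np.int64(119)), (302, np.int64(126)), (305, np.int64(129)), (308, np.int64(126)), (311, np.int64(124)), (314, np.int64(120)), (317, np.int64(119)), (320, np.int64(121)), (323, np.int64(123)), (326, np.int64(118)), (329, np.int64(108)), (332, np.int64(101)), (335, np.int64(152)), (338, np.int64(150)), (341, np.int64(149)), (344, np.int64(153))]
[-0.2938  0.0257] [-0.3361  0.0292]
ridge -0.258345940834822 -0.25495811387091005
```

View pics/c13.png

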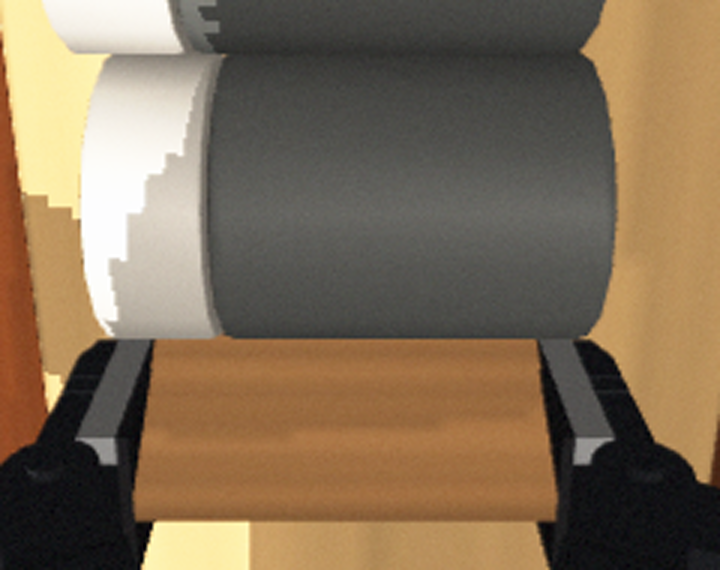

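```bash
for i in 1; do python3 -m crank '[[[0.1,0,0],[0,0,0],0.4],[[0,0,0],[0,0,0],0.4]]'|grep -E 'pos|force'; done; python3 -m crank '[[[0.1,0,0],[0,0,0],0.4],[[0,0,0],[0,0,0],0.4]]'|grep -E 'pos|force'
python3 -c "
from h import *
w=cam('wrist','w14');s=cam('side','s9');crop(s,300,240,390,320,7,'c14')"
```

```text
position: [0.5504, -0.2432, 0.182]
force: [-0.3, 1.3, -1.2]
position: [0.5504, -0.2443, 0.182]
force: [0.0, -0.2, -0.8]
```

View pics/w14.png

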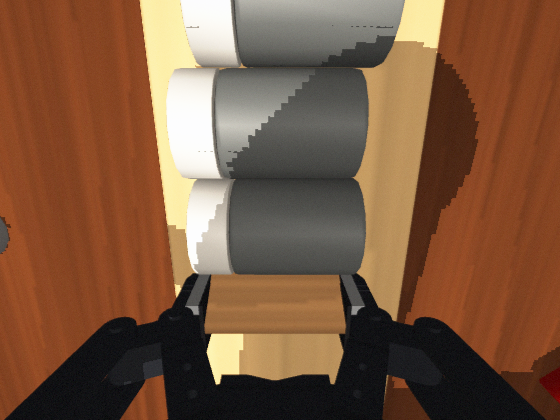

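View pics/c14.png

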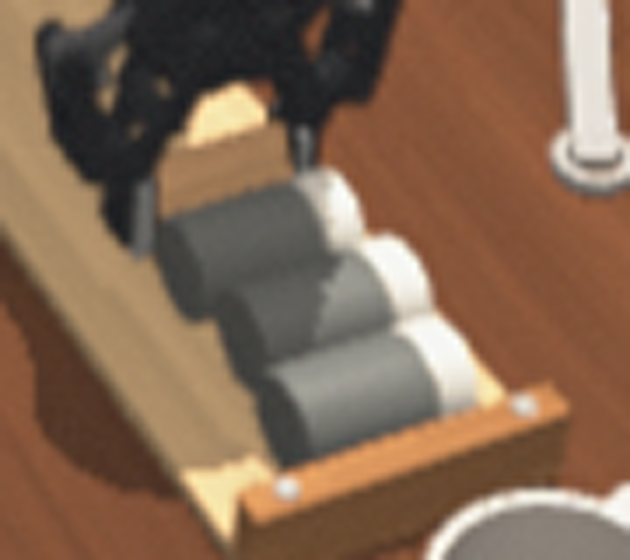

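```bash
python3 -m crank '[[[0.1,0,0],[0,0,0],0.4],[[0,0,0],[0,0,0],0.4],[[0,0,0],[0,0,0],0.4]]'|grep -E 'pos|force';  python3 -m crank '[[[0.1,0,0],[0,0,0],0.4],[[0,0,0],[0,0,0],0.4],[[0,0,0],[0,0,0],0.4]]'|grep -E 'pos|force'
python3 -c "
from h import *
w=cam('wrist','w15')"
```

```text
position: [0.5504, -0.2449, 0.1818]
force: [-1.0, 4.1, -2.8]
position: [0.5504, -0.2459, 0.1819]
force: [0.2, 5.0, -1.2]
```

View pics/w15.png

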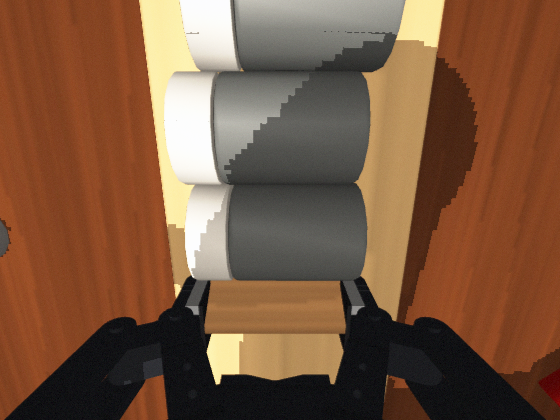

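The force jumped to 5 N at y = −0.246, so the row is against the stop. The last canister also looks slightly raised: its width grew from 177 to 181 px. I'll back off just past the contact onset (about −0.2445) so it seats.

```bash
python3 -m crank '[[[-0.1,0,0],[0,0,0],0.4],[[-0.05,0,0],[0,0,0],0.4],[[0,0,0],[0,0,0],0.4],[[0,0,0],[0,0,0],0.4]]'|grep -E 'pos|force'
python3 -c "
from h import *
w=cam('wrist','w16');s=cam('side','s10');crop(s,300,240,390,320,7,'c16')"
```

```text
position: [0.5504, -0.2446, 0.182]
force: [-1.2, 5.8, -3.5]
```

View pics/w16.png

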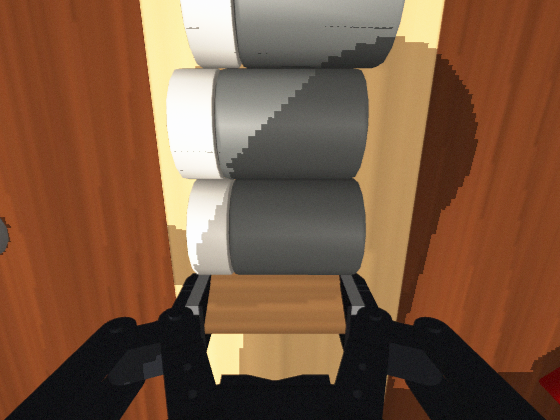

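View pics/c16.png

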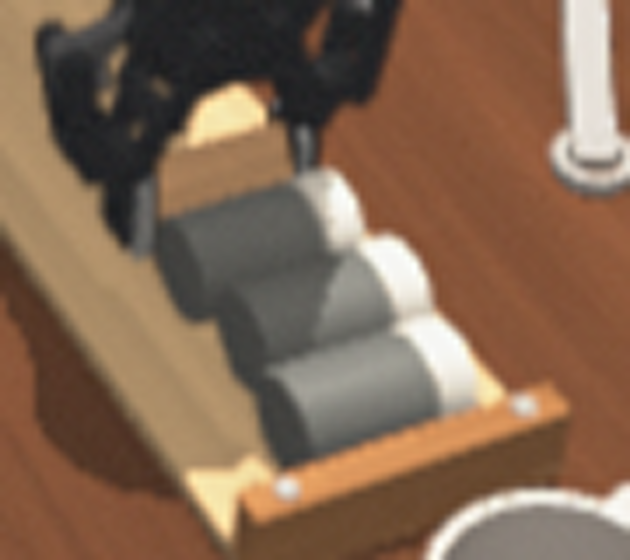

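```bash
for i in 1; do python3 -m crank '[[[0,0,0],[0,0,0],0.4],[[0,0,0],[0,0,0],0.4]]'|grep -E 'pos|force'; done
python3 -c "
from h import *
w=cam('wrist');u=np.array([-np.sin(np.radians(1.95)),np.cos(np.radians(1.95)),0]);print(cyl(w,330,68,178.5),cyl(w,330,178,274))
s=get_state();print(s['position'],s['force'])"
```

```text
position: [0.5504, -0.2446, 0.182]
force: [-0.0, 4.4, -2.7]
[-0.33789011  0.02780404] [-0.29712567  0.02826118]
[ 0.55036948 -0.24457057  0.18192733] [-0.42744735  5.41402268 -1.27686304]
```

```bash
python3 -m crank '[[[-0.05,0,0],[0,0,0],0.4],[[0,0,0],[0,0,0],0.4],[[0,0,0],[0,0,0],0.4]]'|grep -E 'pos|force'; python3 -m crank '[[[-0.02,0,0.05],[0,0,0],0.4],[[0,0,0],[0,0,0],0.4],[[0,0,0],[0,0,0],0.4]]'|grep -E 'pos|force'
```

```text
position: [0.5504, -0.2444, 0.1821]
force: [-0.6, 2.2, -2.2]
position: [0.5506, -0.2442, 0.1818]
force: [-0.6, 1.2, -0.6]
```

```bash
python3 -m crank '[[[0,0,0.05],[0,0,0],0.4],[[0,0,0],[0,0,0],0.4],[[0,0,0],[0,0,0],0.4]]'|grep -E 'pos|force'; python3 -m crank '[[[0,0,0.05],[0,0,0],0.4],[[0,0,0],[0,0,0],0.4],[[0,0,0],[0,0,0],0.4]]'|grep -E 'pos|force'
```

```text
position: [0.5506, -0.2442, 0.1817]
force: [-1.9, 0.6, 5.7]
position: [0.5506, -0.2442, 0.1817]
force: [-3.9, 2.0, 10.0]
```

The chock is down on the board: the upward force rises at TCP z 0.1817, matching the drawer-floor offset. I'll ease off 1 mm and open gently.

```bash
python3 -m crank '[[[0,0,-0.08],[0,0,0],0.4],[[0,0,0],[0,0,0],0.4]]'|grep -E 'pos|force'; python3 -m crank '[[[0,0,0],[0,0,0],-0.3],[[0,0,0],[0,0,0],-0.4],[[0,0,0],[0,0,0],-0.5],[[0,0,0],[0,0,0],-0.6],[[0,0,0],[0,0,0],-0.6]]' 20
python3 -c "
from h import *
w=cam('wrist','w17');print(cyl(w,330,68,178.5))"
```

```text
position: [0.5507, -0.2441, 0.1817]
force: [-1.5, 0.8, 4.3]
clock: 20.05
position: [0.5504, -0.244, 0.1811]
tcp_rot: [[0.034, -0.999, -0.0], [-0.999, -0.034, -0.0], [0.0, 0.0, -1.0]]
force: [-0.1, 0.0, -0.2]
grip_width: 0.0683
[-0.33735412  0.02696277]
```

View pics/w17.png

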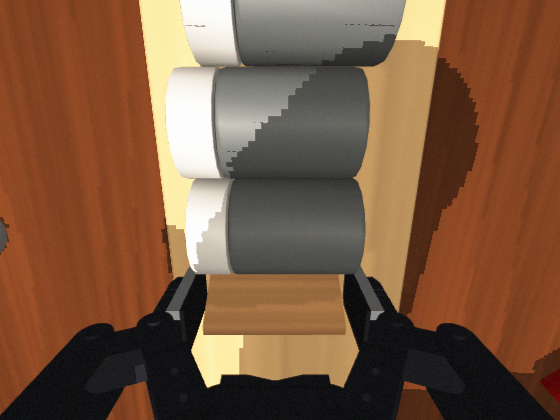

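The jaws are clear on both sides. I'll rise straight up and back, then inspect.

```bash
python3 -m crank '[[[0,0,-0.5],[0,0,0],-0.6],[[0,0,-1.5],[0,0,0],-0.6],[[0,0,-2],[0,0,0],-0.6],[[0,0,-2.5],[0,0,0],-0.6],[[0,0,-2.5],[0,0,0],-0.6],[[0,0,-2.5],[0,0,0],-0.6],[[0,0,-2.5],[0,0,0],-0.6],[[0,0,-2],[0,0,0],-0.6],[[0,0,0],[0,0,0],-0.6],[[0,0,0],[0,0,0],-0.6]]'
python3 -c "
from h import *
np.set_printoptions(precision=4,suppress=True)
w=cam('wrist','w18');s=cam('side','s11');crop(s,290,225,390,325,6,'c18')"
```

```text
clock: 20.93
position: [0.5506, -0.244, 0.3431]
tcp_rot: [[0.034, -0.999, 0.003], [-0.999, -0.034, -0.0], [0.0, -0.003, -1.0]]
force: [1.3, 0.1, -1.1]
grip_width: 0.0684
```

View pics/w18.png

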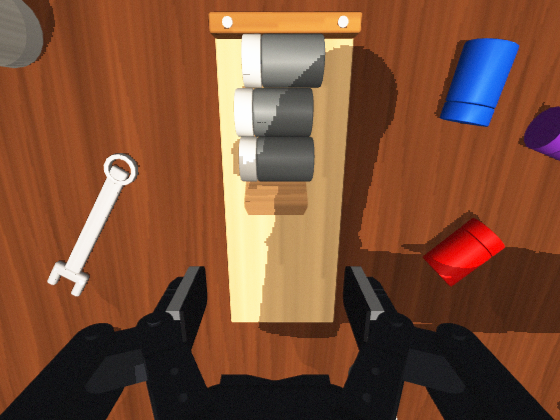

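View pics/c18.png

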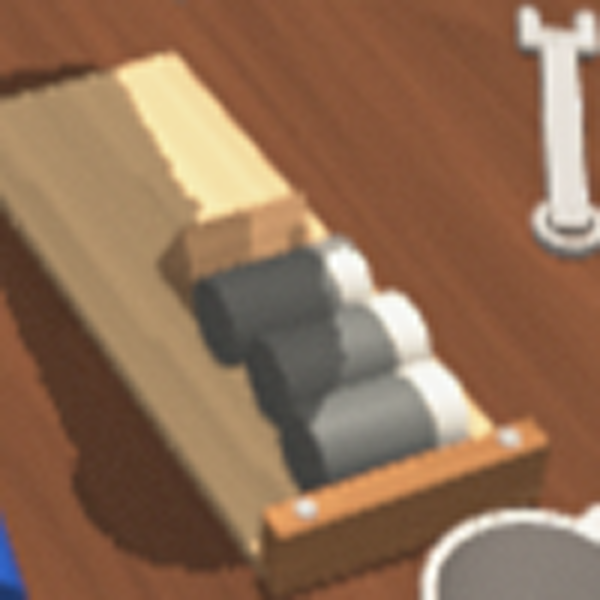

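```bash
python3 -c "
from h import *
w=cam('wrist');crop(w,200,5,370,225,3,'c19')"
python3 -m crank '[[[-1,0,0],[0,0,0],-0.6],[[-2,0,0],[0,0,0],-0.6],[[-2.5,0,0],[0,0,0],-0.6],[[-2.5,0,0],[0,0,0],-0.6],[[-2.5,0,0],[0,0,0],-0.6],[[-2.5,0,0],[0,0,0],-0.6],[[-2.5,0,0],[0,0,0],-0.6],[[-2.5,0,0],[0,0,0],-0.6],[[-1.5,0,0],[0,0,0],-0.6],[[0,0,0],[0,0,0],-0.6]]' >/dev/null
python3 -m crank '[[[-2,0,0],[0,0,0],-0.6],[[-2,0,0],[0,0,0],-0.6],[[0,0,0],[0,0,0],-0.6]]'
python3 -c "
from h import *
t=cam('top','t20');crop(t,290,140,410,240,6,'c20');s=cam('side','s20');crop(s,290,225,390,325,6,'c21')"
```

```text
clock: 22.17
position: [0.5423, -0.0072, 0.3407]
tcp_rot: [[0.035, -0.999, -0.001], [-0.999, -0.035, -0.0], [0.0, 0.001, -1.0]]
force: [-0.0, 0.9, -0.0]
grip_width: 0.0683
```

View pics/c19.png

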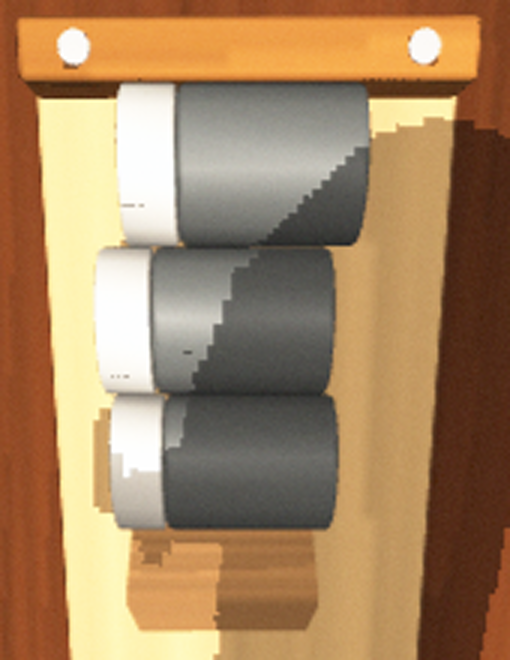

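View pics/c20.png

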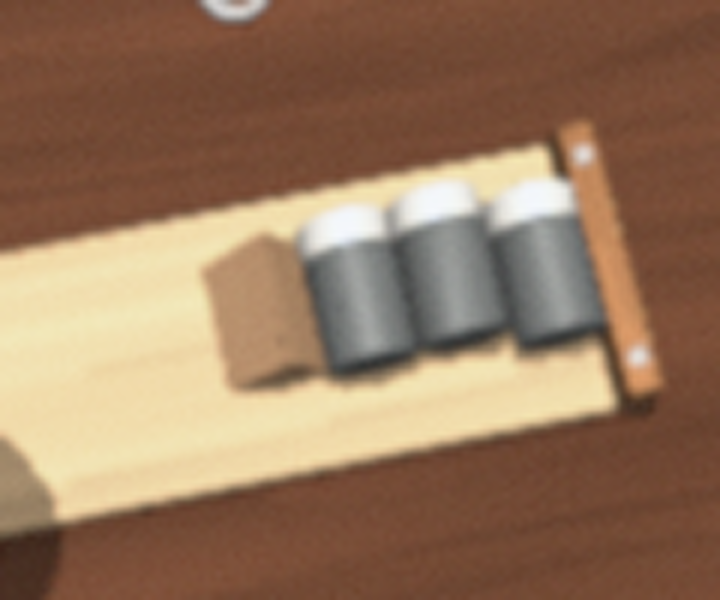

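View pics/c21.png

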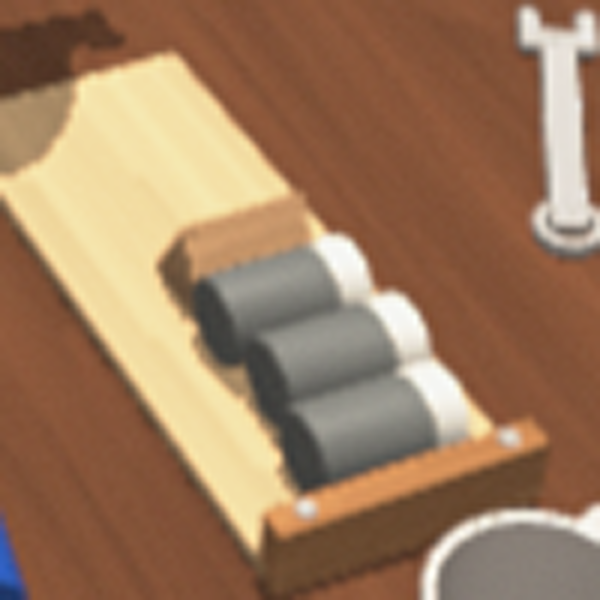

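View pics/t20.png

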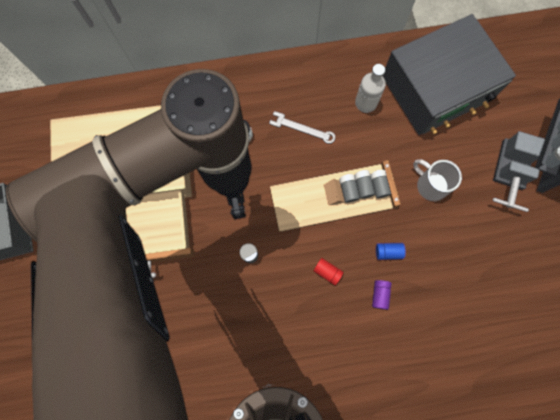

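The top and side views after retreat show the chock at c20 (265,310), square against canister 2. The three canisters are touching and lie against the strip, and nothing moved between the two side views. At release the chock centre was 0.1364 from the strip, against 0.1365 nominal. The mug, spanner and spare are where they were, so I'm handing in.

```bash
python3 -c "
from plant import *
print(finish_job())"
```

```text
the job is handed in; nothing more can be done
None
```

I opened the drawer about 0.134 m by its handle, took out the chock by its ends and set it on the board behind the three canisters. I then pushed the row against the end stop with it and let go. I handed the job in at about 22 s of robot time; no verdict was reported.

**Last checks:**
- **Row:** after release and retreat, the top and side views showed the canisters lying in contact against the strip, with the chock square and snug behind them. Nothing shifted between views.
- **Spacing:** at release the chock's centre was 0.1364 m from the strip's foot, against 0.1365 m nominal. My fix on the strip is only good to about 2–3 mm, so the contact force seen on pushing (5–6 N at most, about 1 N left before release) is the better evidence.
- **Other things:** the spare, mug, spanner and coloured canisters looked undisturbed. I last saw the block in the drawer just after lifting the chock. The arm hid the block, jar and tape in the last full top view, so I could not check those at the end.

**Disagreements:**
- While pushing, I overshot contact by about 1 mm and the last canister rose slightly, so I backed off until it sat down again.
- Board yaw came out between about 1 and 2.8° from different edges; I used 1.95°.

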